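# Brace the pickle jar and open its tight cap

### The arm

A 6-joint arm with a two-finger parallel gripper is mounted at the origin on the work surface. World frame = base frame: x ahead of the robot, y to its left, z up, the work surface at z = 0. Lengths are in m, angles in rad, forces in N, time in s.
With the tool pointing down it reaches from about 0.225 to 0.875 m from the base axis. Payload 3.4 kg.
Tool frame: the origin (TCP) lies at the very end of the fingers, on their centre line; the grasp point (between the pads) lies manip.pinch_z behind it (manip.pinch_z is the distance from the TCP to the grasp point, in m); z points along the fingers, y is the direction in which the jaws open and shut (so a half turn about z gives the same grasp; the last joint's range is limited). The gripper opens to 85 mm and grips with 20 to 120 N. Pads are 22 mm wide; open, the fingers measure 114 mm over their backs; the gripper's body (76 mm by 85 mm) begins 54 mm behind the grasp point. The pads swing forward as they close: fully open they stand 13 mm farther back than shut.
Start: joints at [1.088, 0.276, 1.505, -0, 1.361, -0.121], TCP at [0.204, 0.538, 0.231] pointing down, gripper open.
Joint ranges: [-2.89, 2.89], [-0.75, 2.08], [0.22, 2.7], [-1.18, 4.32], [0.11, 2.71], [-2.7, 2.7]. Speed limits (rad/s): [2.57, 2.57, 3.14, 3.14, 3.14, 3.14].

### API

Orientations are given as a unit quaternion [w, x, y, z].
In Python, from rig import manip, imaging, workorder gives the robot as it stands.
- The arm moves only by the tool apply_moves, never from a script. Its argument "moves" is one flat list of numbers, 7 for each row, row after row: the finger opening in m, from 0 to 0.0854, then the shift along the tool's x, y, z in m, then the turn, a rotation vector about the tool's x, y, z in rad. In form: [jaw, tx, ty, tz, rx, ry, rz, jaw, tx, ty, tz, rx, ry, rz, ...]. A call has exactly 8 rows; each row shifts and turns the pose as measured when the row begins, along the tool's axes as they then stand; what a row does not reach is not made up. A row lasts 1/12 s, in which the tool goes at most 41.7 mm and 7.16 degrees, less where a joint would pass 70% of its speed; a pose out of reach is approached as far as the arm can. A call with a gripper value outside its range is refused whole. The fingers move at their own pace and stop on an object; "newtons" is the grip in N (left out, the last holds). Time passes only in rows, so rows that do not move let the fingers close, or fill a call up. It gives the time, the measured TCP pose, the force and the opening at its end, in the units of the state.
- manip.get_state(): the state, without advancing time (a new reading comes with each control period).
- imaging.get_image(name): name is "scene" or "top" or "wrist"; returns a dict with "image" (384x512x3 uint8, red, green, blue), "range_z" (384x512 float32, m along the optical axis (not along the pixel's ray), 0 where there is no reading), "fx", "fy", "cx", "cy" (pixels), "R" (3x3) and "t" (3): a world point X has camera coordinates R X + t. Camera axes: x right, y down, z forward; pixel columns grow to the right and rows downward; lengths in m; the calibration is good to about 2 mm. A picture is of the moment at which its call begins.
- workorder.sign_off(): hands the job in, once; it reports no verdict.
The state is a dict: "clock": time; "qpos": joint angles; "qd": joint speeds; "effort": joint torques, N m; "position": TCP position; "ee_rot": TCP orientation; "contact_force": force on the tool from outside, world axes, zero at the start; "moment": the same for the moment, N m; "width": finger opening in m.
Only numpy, scipy, OpenCV 4.12 (cv2) and the standard library are available. Lean on these libraries where they do the work, as an engineer would, in place of code of your own. Each camera call takes 0.05 s, during which the arm holds its last target.

### The job

Bring the square white pickle jar to the wooden jar brace and slide it in, standing upright, until you feel it stop against the back wall, with its cap still closed. With the jar held there by the brace, unscrew the tight steel cap counter-clockwise, stop turning once the threads let go, then raise it and finish while still holding the cap, level and free, a few centimetres straight above the jar's mouth. Leave the other things on the table where they stand and do not tip the jar over.

Things in the scene. Friction and masses are not known exactly. Their poses are not given: they have to be found in the camera images.
- jar_mid (a point): pickle jar: loose, white stoneware, square body 66 x 66 mm, 70 high, 0.28 to 0.46 kg, round neck (41 mm across) up to 92 mm, round steel cap. The point is the centre of the square body, 35 mm above its underside; z up, x and y square to the faces. It may be carried or slid by its closed cap; unless the brace holds it, it turns along with the cap
- jar_mouth (a point): centre of the jar's mouth, the neck's top edge, 92 mm above the jar's underside; axes as jar_mid. A sprung rubber seal disc stands 4 to 8 mm out of the mouth and presses the closed cap up against two thread lugs, which makes it tight (a few tenths of a N m). Pulled up before it is free, the cap only lifts the jar
- cap_mid (a point): centre of the round steel cap (60 mm across, 26 high, ribbed side, 60 g), half-way up; z up, x towards its dark mark. Closed, it spans 74 to 100 mm above the jar's underside, 4 mm of air between it and the shoulder of the body. Turned free, the seal's spring (22 N, fading over 4 mm) pushes it up a little and it lifts straight off
- cap_mark (a point): point on the cap's rim, 28 mm from its axis, where the short dark mark on its top points. The mark's angle from the jar's own x axis (counter-clockwise positive from above) is -18 to +16 degrees at the start; the threads let go at about +55; clockwise they stop hard at about -27. Past +90 is turning on needlessly (next stop about +120)
- brace: jar brace: plywood, fixed, three walls 40 mm high, 12 thick, round a channel 74 mm wide, open towards its -x (roughly to the robot). Origin on the table where the jar's axis stands when fully home: back wall's face 34 mm from it in +x, side walls' faces 37 mm in +y and -y. No floor: the jar slides on the table. Play of the jar in it: 4 mm to a side, about 7 degrees
- brace_entry (a point): middle of the brace's flared entry, on the table, 62 mm from the brace's origin in its -x, about 98 mm wide there
- lunch_box: round steel lunch box, press-button lid, 144 mm across, 61 high: bystander, loose, to be left alone; origin at the centre of its underside
- plate: yellow melamine plate, 210 mm across, 18 high: bystander, loose, to be left alone; origin at the centre of its underside
- clamp_jar: round glass jar with a wire clamp latch, 90 mm across, 122 high (not the jar to open): bystander, loose, to be left alone; origin at the centre of its underside
- spoon: wooden spoon lying flat, 200 mm long: bystander, loose, to be left alone; origin at the centre of its underside
- katoris: two stacked pink katoris (small bowls), 92 mm across, 56 high together: bystander, loose, to be left alone; origin at the centre of its underside
- tumbler: steel tumbler, 72 mm across, 100 high: bystander, loose, to be left alone; origin at the centre of its underside
- shaker: white salt shaker, 44 mm across, 73 high: bystander, loose, to be left alone; origin at the centre of its underside

How it is judged:
On the way, in this order (a step that is already met when the one before it is completed fails the run):
1. the jar stands upright at the back of the brace (within 6 mm of home) with its cap still closed (mark at less than 45 degrees) (x of jar_mid in the frame of brace above -0.006 m and y of jar_mid in the frame of brace between -0.01 and 0.01 m and height (world z) of jar_mid between 0.028 and 0.042 m and angle between jar_mid's own z axis and vertical below 0.1 rad and x of cap_mark in the frame of jar_mid above 0.019799 m and z of cap_mid in the frame of jar_mouth below 0.004 m), for 0.2 s.
2. in the brace, the cap is turned counter-clockwise until the threads let go (mark past 54 degrees), still down on the neck (x of jar_mid in the frame of brace above -0.006 m and y of jar_mid in the frame of brace between -0.01 and 0.01 m and height (world z) of jar_mid between 0.028 and 0.042 m and angle between jar_mid's own z axis and vertical below 0.1 rad and x of cap_mark in the frame of jar_mid below 0.016458 m and z of cap_mid in the frame of jar_mouth below 0.015 m), for 0.05 s.
At the end, for the whole second after the job is handed in: The gripper still holds the cap, within 0.2 rad of level, its lower edge 5 to 72 mm above the rim of the mouth and its centre within 20 mm of the mouth's axis; the cap touches the jar nowhere; the jar still stands upright on the table in the brace, within 6 mm of the back stop (x of jar_mid in the frame of brace above -0.006 m and y of jar_mid in the frame of brace between -0.01 and 0.01 m and height (world z) of jar_mid between 0.028 and 0.042 m and angle between jar_mid's own z axis and vertical below 0.1 rad and z of cap_mid in the frame of jar_mouth between 0.018 and 0.085 m and horizontal distance between cap_mid and jar_mouth below 0.02 m and angle between cap_mid's own z axis and vertical below 0.2 rad and contact force between the fingers and cap above 1 N and contact force between cap and jar below 0.05 N); the arm keeps its last pose, push and grip.
It fails at once if the cap is turned on more than about 35 degrees after the threads have let go, still on the neck (x of cap_mark in the frame of jar_mid below -0.000488667 m and z of cap_mid in the frame of jar_mouth below 0.004 m).
It fails at once if the jar is tipped by more than 0.5 rad (angle between jar_mid's own z axis and vertical above 0.5 rad).
It fails at once if a bystander is moved by more than 30 mm (distance of any of lunch_box, plate, clamp_jar, spoon, katoris, tumbler, shaker from where it was at the start of the episode above 0.03 m).
It also fails if it takes over 54 s, if anything falls off the work surface, if the arm or the gripper's body presses on something with over 40 N, if the wrist force passes 120 N, or if a joint passes its speed limit or range.

## Working session

There is one attempt and no reset: what is moved stays moved. The work goes in short steps, Python scripts to look and compute and a tool call to move; the robot and the scene stay as the last step left them, time stands still between calls to the robot, and variables do not carry over. Pictures are saved under pics/ and viewed, and the job is handed in when it is done.

Besides the shell and the picture viewer there is one more tool, called after "Request:" by a JSON object that holds its "method" and its "body". apply_moves: Moves the arm, as the interface text tells. Its arguments: {"type":"object","properties":{"moves":{"type":"array"},"newtons":{"type":"number"}},"required":["moves"]}

```bash
ls; mkdir -p pics; python3 - <<'E'
from rig import manip, imaging, workorder
import cv2
print(manip.get_state(), manip.pinch_z)
for n in ["scene","top","wrist"]:
    d=imaging.get_image(n)
    cv2.imwrite(f"pics/{n}0.png",cv2.cvtColor(d["image"],cv2.COLOR_RGB2BGR))
    print(n,d["fx"],d["cx"],d["cy"],d["R"].tolist(),d["t"].tolist())
E
```

```text
pics
{'clock': 0.0, 'qpos': array([ 1.08797953e+00,  2.76610368e-01,  1.50616109e+00,  8.31558693e-06,
        1.36075170e+00, -1.20983698e-01]), 'qd': array([-0.0003321 , -0.00055517,  0.0001153 ,  0.00035017, -0.00050315,
        0.00039428]), 'effort': array([-1.62077620e-03, -4.16777337e+01, -2.45801443e+01, -2.15988684e-04,
        1.09177074e-02,  2.28802001e-06]), 'position': array([0.20327545, 0.53727142, 0.23041985]), 'ee_rot': array([-2.90885114e-04,  1.79932013e-01,  9.83678575e-01, -9.20388432e-04]), 'contact_force': array([ 1.19792865, -0.3717864 ,  0.81780199]), 'moment': array([-0.01304019, -0.02203387,  0.02111103]), 'width': 0.08569835159058001} 0.0187
scene 429.9378488692666 257.1756759392513 187.4578873946737 [[0.18806837035601504, 0.982150609086462, -0.003235605464861811], [0.8242230903069951, -0.15961728019432672, -0.5433034338821658], [-0.5341222570502188, 0.09951133068378319, -0.8395301719349477]] [-0.11326599329366044, -0.4147575073091591, 1.5518726031132937]
top 356.59111482117913 258.6763588206241 191.51400049431945 [[-0.05612650469383778, -0.9984174398085572, -0.0035258129528554353], [-0.977429397807734, 0.055666339507987245, -0.20379654302021794], [0.20367029182495583, -0.00799215439711995, -0.9790069140185015]] [0.031365004775954004, 0.5688960860352609, 0.9924648412971451]
wrist 339.5750997321126 251.4154961240298 192.82390136340354 [[0.35453164544066573, 0.9350414312374611, -0.002198692915091112], [0.8866810830691795, -0.33544696213826014, 0.3182326075679228], [0.29682312798769755, -0.11477306940921884, -0.9480101124091376]] [-0.5748634713406281, -0.04155615373621487, 0.3823868945327156]
```

View pics/scene0.png

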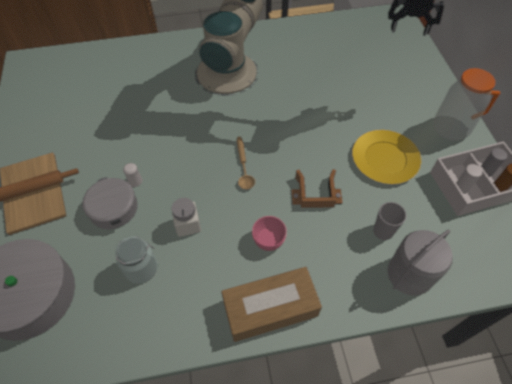

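View pics/top0.png

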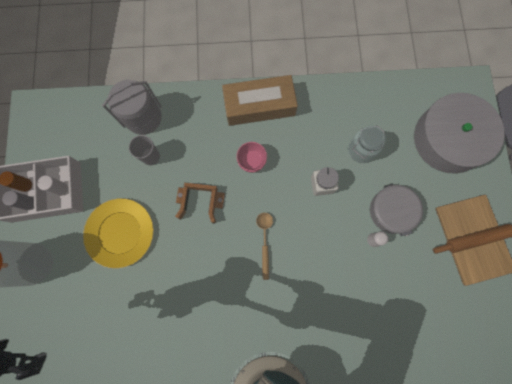

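View pics/wrist0.png

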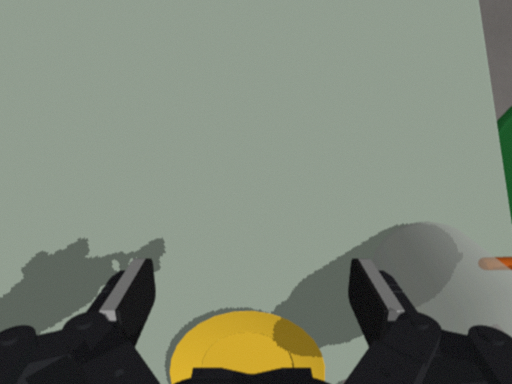

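The scene view shows the jar at about (185,217) and the brace at (318,190). In the top view they are at (326,181) and (200,200). The wrist view shows only the plate, so I'll zoom in on the jar and brace in the other two.

```bash
python3 - <<'E'
import cv2,numpy as np
s=cv2.imread("pics/scene0.png");t=cv2.imread("pics/top0.png")
f=lambda im,x,y,w=40:cv2.resize(im[y-w:y+w,x-w:x+w],(390,290) if 0 else (290,290),interpolation=cv2.INTER_CUBIC)
cv2.imwrite("pics/crop0.png",np.vstack([np.hstack([f(s,185,217),f(s,318,190)]),np.hstack([f(t,326,181),f(t,200,200)])]))
E
```

```text
(no output)
```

View pics/crop0.png

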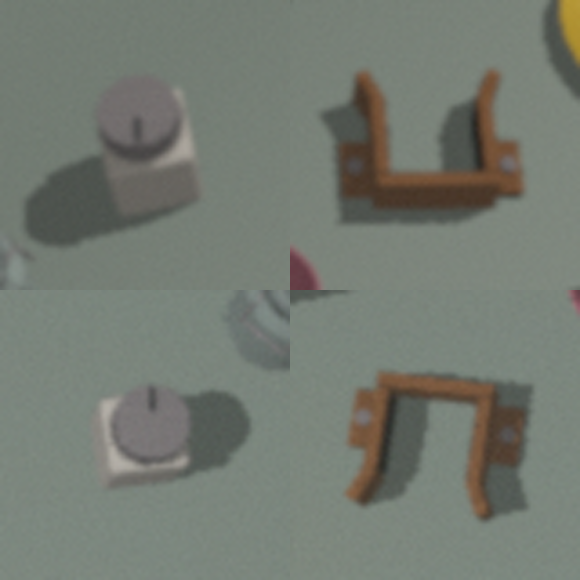

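```bash
cat > h.py <<'E'
from rig import manip, imaging
import numpy as np, cv2
def cloud(d):
    v,u=np.mgrid[0:384,0:512]; z=d["range_z"]
    c=np.stack([(u-d["cx"])/d["fx"]*z,(v-d["cy"])/d["fy"]*z,z],-1)
    return (c-d["t"])@d["R"], z>0
def proj(d,X):
    c=d["R"]@np.asarray(X)+d["t"]; return d["fx"]*c[0]/c[2]+d["cx"], d["fy"]*c[1]/c[2]+d["cy"]
def onplane(d,u,v,h):
    u=np.asarray(u,float);v=np.asarray(v,float)
    r=np.stack([(u-d["cx"])/d["fx"],(v-d["cy"])/d["fy"],np.ones_like(u)],-1)@d["R"]
    o=-d["R"].T@d["t"]; return o+r*((h-o[2])/r[...,2])[...,None]
def save(d,n): cv2.imwrite("pics/"+n,cv2.cvtColor(d["image"],cv2.COLOR_RGB2BGR))
E
python3 - <<'E'
from h import *
for n,boxj,boxb in [("top",(300,355,160,205),(170,230,175,230)),("scene",(160,205,190,245),(285,350,160,215))]:
    d=imaging.get_image(n); P,ok=cloud(d)
    def sub(b):
        m=np.zeros(ok.shape,bool); m[b[2]:b[3],b[0]:b[1]]=1; return m&ok
    z=P[...,2]
    mj=sub(boxj)&(z>0.03)
    cap=mj&(z>0.092)
    v,u=np.nonzero(cap); (x,y),r=cv2.minEnclosingCircle(P[cap][:,:2].astype(np.float32))
    print(n,"cap z",np.median(z[cap]),"mean",P[cap][:,:2].mean(0),"circ",x,y,r,cap.sum())
    g=d["image"].astype(int).sum(2); 
    med=np.median(g[cap]); dm=cap&(g<med-90)
    er=cv2.erode(cap.astype(np.uint8),np.ones((3,3)))>0
    dm&=er
    w=np.clip(med-g,0,None)*er*(med-g>60)
    q=(P[...,:2]*w[...,None]).sum((0,1))/w.sum(); a=q-np.array([x,y]); print(" mark",q,np.degrees(np.arctan2(a[1],a[0])),np.hypot(*a),(w>0).sum())
    sh=mj&(abs(z-.07)<.006)
    print(" shoulder",sh.sum(), cv2.minAreaRect(P[sh][:,:2].astype(np.float32)), np.median(z[sh]))
    b=sub(boxb)&(abs(z-.04)<.006)
    hsv=cv2.cvtColor(d["image"],cv2.COLOR_RGB2HSV)
    print(" brace n",b.sum(), np.median(z[b]), cv2.minAreaRect(P[b][:,:2].astype(np.float32)),P[b][:,:2].max(0),P[b][:,:2].min(0))
    np.save(f"b_{n}.npy",P[b])
E
```

```text
top cap z 0.10102222331863367 mean [ 0.5914862  -0.19782032] circ 0.5918727517127991 -0.19911575317382812 0.030584320425987244 348
 mark [ 0.61054715 -0.20023893] -3.4419338790899814 0.018708142733994463 12
 shoulder 131 ((0.5918667316436768, -0.19859729707241058), (0.06479454785585403, 0.06601819396018982), 3.014303684234619) 0.06926685871744377
 brace n 428 0.04024062951942506 ((0.5550622940063477, 0.18591836094856262), (0.11720983684062958, 0.1107678934931755), 81.20083618164062) [0.61641181 0.25109256] [0.49236655 0.12705042]
scene cap z 0.10041896075669235 mean [ 0.59562339 -0.19705746] circ 0.593756914138794 -0.19724799692630768 0.030903296545147896 384
 mark [ 0.61222135 -0.19909288] -5.705800946117863 0.018556370982332884 15
 shoulder 150 ((0.5947645902633667, -0.197023406624794), (0.06555525958538055, 0.06566198915243149), 3.8108417987823486) 0.06911553535517975
 brace n 409 0.0398795687361896 ((0.5570687055587769, 0.18473507463932037), (0.1182989850640297, 0.11184828728437424), 78.15914916992188) [0.61696173 0.25404531] [0.49202329 0.12883241]
```

```bash
python3 - <<'E'
import numpy as np
for n in ["top","scene"]:
    p=np.load(f"b_{n}.npy")[:,:2]
    # iterative: yaw guess, classify walls
    th=np.radians(-9 if 0 else 0); 
    c=p.mean(0)
    for it in range(8):
        ax=np.array([np.cos(th),np.sin(th)]);ay=np.array([-np.sin(th),np.cos(th)])
        a=p@ax;b=p@ay
        top=np.percentile(a,99)
        bw=a>top-.014
        y0=np.median((b[bw].min(),b[bw].max()))
        bw&=abs(b-y0)<.04
        k=np.polyfit(b[bw],a[bw],1)[0]
        # side walls: straight portion
        back=a[bw].mean()-.006
        s=(a<back-.004)&(a>back-.05)
        l=s&(b>y0);r=s&(b<y0)
        kl=np.polyfit(a[l],b[l],1)[0];kr=np.polyfit(a[r],b[r],1)[0]
        d=np.mean([-k,-k,kl,kr]); th+=0.7*d
    yc=(b[l].mean()+b[r].mean())/2
    o=ax*(back-.034)+ay*yc
    print(n,np.degrees(th),"k",-k,kl,kr,"width",b[l].mean()-b[r].mean(),"(86 exp)","thick",a[bw].max()-a[bw].min(),"origin",o,bw.sum(),l.sum(),r.sum())
    print(" entry",o-ax*.062)
E
```

```text
top -9.877634222162532 k -0.001979971316253049 -0.013324683792473433 0.017377224228019905 width 0.08486504809398254 (86 exp) thick 0.014018580348210685 origin [0.56165957 0.18278005] 115 69 64
 entry [0.50057881 0.1934168 ]
scene -9.396770593615171 k 0.012937378676888944 -0.01698716438294304 -0.009045266208011831 width 0.08519162721492665 (86 exp) thick 0.015012813690341797 origin [0.56444622 0.18396374] 130 62 60
 entry [0.5032779  0.19408481]
```

```bash
python3 - <<'E'
from h import *
d=imaging.get_image("wrist"); P,ok=cloud(d)
s=manip.get_state(); print(s["position"],s["width"])
from scipy.spatial.transform import Rotation as R
q=s["ee_rot"]; r=R.from_quat([q[1],q[2],q[3],q[0]])
L=r.inv().apply((P-s["position"]).reshape(-1,3)).reshape(P.shape)
m=ok&(L[...,2]<0.03)
print(m.sum())
for nm,k in (("left",m[:, :]&(np.arange(512)<200)[None]),("right",m&(np.arange(512)>330)[None])):
    q=L[k]; i=np.argsort(-q[:,2])[:30]; print(nm,q[i].mean(0).round(4),q[:,2].max(), np.percentile(q[:,0],[1,99]), np.percentile(abs(q[:,1]),[1,50]))
# other object positions
t=imaging.get_image("top"); Pt,okt=cloud(t)
for n,(u,v) in dict(kat=(252,157),clamp=(368,145),spoon1=(265,218),spoon2=(266,275),box=(260,100),lunch=(398,209),tumb=(144,150),shaker=(379,239)).items():
    print(n,Pt[v,u].round(3))
E
```

```text
[0.2034818  0.53765996 0.23104059] 0.08525323377326827
25874
left [-0.0008 -0.042  -0.0148] -0.013764196401597727 [-0.00861827  0.01797762] [0.01416929 0.0453267 ]
right [-0.0004  0.0436 -0.0148] -0.013797571238684024 [-0.00849556  0.01792809] [0.02482878 0.04788244]
kat [0.691 0.014 0.014]
clamp [ 0.674 -0.318  0.121]
spoon1 [ 0.498 -0.016  0.002]
spoon2 [ 0.328 -0.008  0.022]
box [ 0.85  -0.021  0.079]
lunch [ 0.494 -0.402  0.062]
tumb [0.735 0.354 0.009]
shaker [ 0.411 -0.333  0.072]
```

```bash
cat >> h.py <<'E'
from scipy.spatial.transform import Rotation as Rot
def tool():
    s=manip.get_state(); q=s["ee_rot"]; return s,Rot.from_quat([q[1],q[2],q[3],q[0]])
def plan(target,psi_deg,n,step=0.04,rstep=0.12,jaw=0.085):
    """rows to reach target with tool straight down, jaw axis y at world angle psi"""
    s,r=tool(); p=np.array(s["position"]); 
    c,sn=np.cos(np.radians(psi_deg)),np.sin(np.radians(psi_deg))
    y=np.array([c,sn,0]);z=np.array([0,0,-1.]);x=np.cross(y,z)
    rt=Rot.from_matrix(np.stack([x,y,z],1)); out=[]
    for i in range(n):
        d=np.asarray(target)-p; L=np.linalg.norm(d); d=d*min(1,step/max(L,1e-9))
        w=(r.inv()*rt).as_rotvec(); a=np.linalg.norm(w); w=w*min(1,rstep/max(a,1e-9))
        tl=r.inv().apply(d); row=np.r_[jaw,np.round(tl,4),np.round(w,3)]; out.append(row)
        p=p+r.apply(row[1:4]); r=r*Rot.from_rotvec(row[4:])
    for k in range(0,n,8): print("[" + ", ".join("%g"%v for o in out[k:k+8] for v in o)+"]")
    print("end",p.round(4),"left",np.linalg.norm(np.asarray(target)-p).round(4))
def st():
    s,r=tool(); m=r.as_matrix(); print("t%.2f"%s["clock"],"p",s["position"].round(4),"psi %.2f"%np.degrees(np.arctan2(m[1,1],m[0,1])),"tilt",m[:,2].round(3),"F",s["contact_force"].round(1),"M",s["moment"].round(2),"w %.4f"%s["width"],"q6 %.2f"%s["qpos"][5])
E
python3 - <<'E'
from h import *
st()
d=imaging.get_image("wrist"); C=-d["R"].T@d["t"]; s,r=tool()
print("cam in tool",r.inv().apply(C-s["position"]), onplane(d,251.,192.,0.04)-s["position"],onplane(d,251.,300.,0.04)-s["position"])
plan([.36,.27,.23],69.2,8)
E
```

```text
t0.35 p [0.2035 0.5377 0.2311] psi 69.27 tilt [-0. -0. -1.] F [ 0.5  0.2 -0.4] M [ 0.01  0.03 -0.  ] w 0.0850 q6 -0.12
cam in tool [ 0.08190988  0.00096277 -0.1438492 ] [ 0.0278576  -0.0103495  -0.19119084] [ 0.1517613  -0.05738407 -0.19119084]
[0.085, -0.0311, -0.0252, 0.0002, -0, -0, 0.001, 0.085, -0.0311, -0.0251, 0.0002, -0, -0, 0, 0.085, -0.0311, -0.0251, 0.0001, -0, -0, 0, 0.085, -0.0311, -0.0251, 0.0002, -0, -0, 0, 0.085, -0.0311, -0.0251, 0.0001, -0, -0, 0, 0.085, -0.0311, -0.0251, 0.0002, -0, -0, 0, 0.085, -0.0311, -0.0251, 0.0001, -0, -0, 0, 0.085, -0.0236, -0.019, 0.0001, -0, -0, 0]
end [0.36 0.27 0.23] left 0.0
```

```bash
python3 - <<'E'
from h import *
plan([.49,.21,.25],69.2,16,step=.041)
E
```

```text
[0.085, -0.0361, -0.0193, -0.0018, -0, -0, 0.001, 0.085, -0.0361, -0.0193, -0.0018, -0, -0, 0, 0.085, -0.0362, -0.0193, -0.0018, -0, -0, 0, 0.085, -0.0362, -0.0193, -0.0018, -0, -0, 0, 0.085, -0.0362, -0.0193, -0.0017, -0, -0, 0, 0.085, -0.0362, -0.0193, -0.0018, -0, -0, 0, 0.085, -0.0362, -0.0192, -0.0017, -0, -0, 0, 0.085, -0.0362, -0.0193, -0.0018, -0, -0, 0]
[0.085, -0.0362, -0.0193, -0.0017, -0, -0, 0, 0.085, -0.0362, -0.0192, -0.0018, -0, -0, 0, 0.085, -0.0223, -0.012, -0.0011, -0, -0, 0, 0.085, -0, 0, 0, -0, -0, 0, 0.085, -0, 0, 0, -0, -0, 0, 0.085, -0, 0, 0, -0, -0, 0, 0.085, -0, 0, 0, -0, -0, 0, 0.085, -0, 0, 0, -0, -0, 0]
end [0.4899 0.21   0.25  ] left 0.0001
```

Request:
{"method": "apply_moves", "body": {"moves": [0.085,-0.036,-0.019,-0.002,0,0,0,0.085,-0.036,-0.019,-0.002,0,0,0,0.085,-0.036,-0.019,-0.002,0,0,0,0.085,-0.036,-0.019,-0.002,0,0,0,0.085,-0.036,-0.019,-0.002,0,0,0,0.085,-0.036,-0.019,-0.002,0,0,0,0.085,-0.036,-0.019,-0.002,0,0,0,0.085,-0.036,-0.019,-0.002,0,0,0]}}

```text
clock: 1.07
position: [0.4207, 0.2944, 0.2459]
ee_rot: [-0.001, 0.172, 0.985, 0.003]
contact_force: [1.0, 1.0, 0.2]
width: 0.0852
```

```bash
python3 - <<'E'
from h import *
st()
plan([.49,.21,.25],69.2,8,step=.041)
E
```

```text
t1.07 p [0.4207 0.2944 0.2459] psi 70.23 tilt [-0.001  0.005 -1.   ] F [1.  1.  0.2] M [-0.03 -0.05  0.01] w 0.0852 q6 -0.76
[0.085, -0.0352, -0.021, -0.0017, 0.005, -0.003, 0.018, 0.085, -0.0355, -0.0204, -0.0016, -0, -0, 0, 0.085, -0.0236, -0.0135, -0.001, -0, -0, 0, 0.085, -0, -0, 0, -0, -0, 0, 0.085, -0, -0, 0, -0, -0, 0, 0.085, -0, -0, 0, -0, -0, 0, 0.085, -0, -0, 0, -0, -0, 0, 0.085, -0, -0, 0, -0, -0, 0]
end [0.49   0.2101 0.25  ] left 0.0001
```

Request:
{"method": "apply_moves", "body": {"moves": [0.085,-0.035,-0.021,-0.002,0.005,-0.003,0.018,0.085,-0.035,-0.02,-0.002,0,0,0,0.085,-0.025,-0.014,-0.001,0,0,0,0.085,-0.01,-0.006,0,0,0,0,0.085,0,0,0,0,0,0,0.085,0,0,0,0,0,0,0.085,0,0,0,0,0,0,0.085,0,0,0,0,0,0]}}

```text
clock: 1.73
position: [0.5047, 0.1906, 0.2516]
ee_rot: [0.002, 0.186, 0.983, -0.0]
contact_force: [1.3, 0.3, 0.4]
width: 0.085
```

```bash
python3 - <<'E'
from h import *
st()
d=imaging.get_image("wrist"); save(d,"wrist1.png"); P,ok=cloud(d); np.savez("w1.npz",P=P,ok=ok)
b=ok&(abs(P[...,2]-.04)<.005); print(b.sum(), P[b].min(0),P[b].max(0))
np.save("b_wrist.npy",P[b])
E
```

```text
t1.73 p [0.5047 0.1906 0.2516] psi 68.54 tilt [ 0.004 -0.002 -1.   ] F [1.3 0.3 0.4] M [ 0.02  0.03 -0.01] w 0.0850 q6 -0.96
4449 [ 0.49104138 -0.17021236  0.03500037] [0.82046418 0.4209522  0.04499079]
```

View pics/wrist1.png

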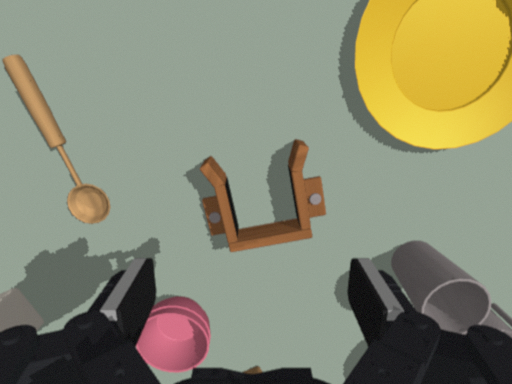

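The wrist view shows the brace clearly. Its back wall runs from (230,242) to (312,230), with the flares at (207,165) and (300,148). I'll fit it from this closer view.

```bash
python3 - <<'E'
import numpy as np
z=np.load("w1.npz");P=z["P"];ok=z["ok"]
m=np.zeros(ok.shape,bool);m[130:255,195:330]=1
p=P[m&ok&(abs(P[...,2]-.04)<.004)][:,:2]; print(len(p))
th=np.radians(-9.6)
for it in range(10):
    ax=np.array([np.cos(th),np.sin(th)]);ay=np.array([-np.sin(th),np.cos(th)])
    a=p@ax;b=p@ay
    top=np.percentile(a,99.5); bw=a>top-.012
    y0=(b[bw].min()+b[bw].max())/2
    bw&=abs(b-y0)<.036
    back=a[bw].mean()-.006
    s=(a<back-.004)&(a>back-.05); l=s&(b>y0);r=s&(b<y0)
    k=np.polyfit(b[bw],a[bw],1)[0];kl=np.polyfit(a[l],b[l],1)[0];kr=np.polyfit(a[r],b[r],1)[0]
    th+=.7*np.mean([-k,kl,kr])
print(np.degrees(th),-k,kl,kr,"w",b[l].mean()-b[r].mean(),[np.ptp(b[l]),np.ptp(b[r])],a[bw].max()-a[bw].min())
yc=(b[l].mean()+b[r].mean())/2;o=ax*(back-.034)+ay*yc;print("o",o)
E
```

```text
2816
-10.037692761641791 -0.00306544838367147 0.0005704312294761269 0.0024922755232152614 w 0.08477177054124141 [np.float64(0.01260020199243217), np.float64(0.012704822775070929)] 0.012548877087385613
o [0.56194363 0.18326471]
```

```bash
python3 - <<'E'
from h import *
plan([.593,-.198,.19],3.5,16,step=.038)
E
```

```text
[0.085, -0.0211, -0.031, 0.0059, 0, 0, 0.12, 0.085, -0.0247, -0.0283, 0.0059, 0, 0, 0.12, 0.085, -0.0279, -0.0251, 0.0059, 0, 0, 0.12, 0.085, -0.0307, -0.0216, 0.0059, 0.001, 0.001, 0.12, 0.085, -0.0331, -0.0178, 0.0059, 0, 0, 0.12, 0.085, -0.035, -0.0137, 0.0059, 0.001, 0.001, 0.12, 0.085, -0.0363, -0.0094, 0.0059, 0, 0, 0.12, 0.085, -0.0372, -0.005, 0.0058, 0.001, 0.001, 0.12]
[0.085, -0.0375, -0.0005, 0.0058, 0, 0, 0.12, 0.085, -0.0373, 0.004, 0.0058, 0, 0.001, 0.056, 0.085, -0.0231, 0.0038, 0.0037, 0, -0, -0, 0.085, 0, -0, -0, 0, -0, -0, 0.085, 0, -0, -0, 0, -0, -0, 0.085, 0, -0, -0, 0, -0, -0, 0.085, 0, -0, -0, 0, -0, -0, 0.085, 0, -0, -0, 0, -0, -0]
end [ 0.593 -0.198  0.19 ] left 0.0001
```

Request:
{"method": "apply_moves", "body": {"moves": [0.085,-0.021,-0.031,0.005,0,0,0.12,0.085,-0.025,-0.028,0.005,0,0,0.12,0.085,-0.028,-0.025,0.005,0,0,0.12,0.085,-0.031,-0.022,0.005,0,0,0.12,0.085,-0.033,-0.018,0.005,0,0,0.12,0.085,-0.035,-0.014,0.005,0,0,0.12,0.085,-0.036,-0.01,0.005,0,0,0.12,0.085,-0.037,-0.005,0.005,0,0,0.12]}}

```text
clock: 2.45
position: [0.5675, -0.0932, 0.2122]
ee_rot: [0.001, 0.624, 0.782, 0.006]
contact_force: [1.8, -0.3, 0.1]
width: 0.085
```

```bash
python3 - <<'E'
from h import *
st()
plan([.593,-.198,.19],3.5,8,step=.036,rstep=.11)
E
```

```text
t2.45 p [ 0.5675 -0.0932  0.2122] psi 12.81 tilt [ 0.009  0.008 -1.   ] F [ 1.8 -0.3  0.1] M [0.07 0.01 0.05] w 0.0850 q6 -0.52
[0.085, -0.0353, 0.0005, 0.0071, 0.007, -0.004, 0.11, 0.085, -0.035, 0.0044, 0.0072, 0.003, -0.003, 0.053, 0.085, -0.0347, 0.0062, 0.0072, 0, 0, -0, 0.085, -0.002, 0.0004, 0.0005, 0, 0, -0, 0.085, -0, -0, -0, 0, 0, -0, 0.085, -0, -0, -0, 0, 0, -0, 0.085, -0, -0, -0, 0, 0, -0, 0.085, -0, -0, -0, 0, 0, -0]
end [ 0.593 -0.198  0.19 ] left 0.0001
```

Request:
{"method": "apply_moves", "body": {"moves": [0.085,-0.035,0,0.007,0.007,-0.004,0.1,0.085,-0.035,0.004,0.007,0,0,0.04,0.085,-0.025,0.006,0.006,0,0,0,0.085,0,0,0,0,0,0,0.085,0,0,0,0,0,0,0.085,0,0,0,0,0,0,0.085,0,0,0,0,0,0,0.085,0,0,0,0,0,0]}}

```text
clock: 3.12
position: [0.5929, -0.1875, 0.1898]
ee_rot: [-0.0, 0.679, 0.734, 0.002]
contact_force: [0.5, 0.2, 0.4]
width: 0.0852
```

```bash
python3 - <<'E'
from h import *
st()
d=imaging.get_image("wrist"); save(d,"wrist2.png"); P,ok=cloud(d)
z=P[...,2]; near=np.hypot(P[...,0]-.593,P[...,1]+.198)<.06
cap=ok&near&(abs(z-.1)<.004); sh=ok&near&(abs(z-.07)<.004)
(x,y),r=cv2.minEnclosingCircle(P[cap][:,:2].astype(np.float32)); print("cap",x,y,r,cap.sum(),P[cap].mean(0))
print(cv2.minAreaRect(P[sh][:,:2].astype(np.float32)),sh.sum())
g=d["image"].astype(int).sum(2); med=np.median(g[cap]); er=cv2.erode(cap.astype(np.uint8),np.ones((5,5)))>0
m=er&(g<med-80); q=P[m][:,:2]; print(m.sum(),q.mean(0)); a=q.mean(0)-[x,y]; print("mark ang",np.degrees(np.arctan2(a[1],a[0])),np.hypot(*a))
plan([x,y,.16],3.5,8,step=.03)
E
```

```text
t3.12 p [ 0.5929 -0.1875  0.1898] psi 4.41 tilt [ 0.002  0.003 -1.   ] F [0.5 0.2 0.4] M [ 0.04 -0.02  0.01] w 0.0852 q6 -0.50
cap 0.5936977863311768 -0.19869014620780945 0.030584927648305893 4841 [ 0.5935266  -0.19717609  0.10187332]
((0.5939063429832458, -0.1977158486843109), (0.06570477783679962, 0.06428302079439163), 4.460695743560791) 1202
34 [ 0.61190345 -0.1995641 ]
mark ang -2.748357690441745 0.01822662481152539
[0.085, -0.0108, -0.0002, 0.028, 0.003, -0.003, 0.016, 0.085, -0.0008, -0, 0.002, -0.001, -0, 0, 0.085, 0, -0, -0, 0, -0, 0, 0.085, 0, -0, -0, 0, -0, 0, 0.085, 0, -0, -0, 0, -0, 0, 0.085, 0, -0, -0, 0, -0, 0, 0.085, 0, -0, -0, 0, -0, 0, 0.085, 0, -0, -0, 0, -0, 0]
end [ 0.5937 -0.1987  0.16  ] left 0.0
```

View pics/wrist2.png

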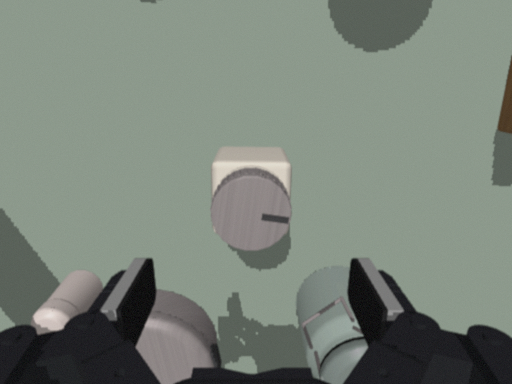

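Request:
{"method": "apply_moves", "body": {"moves": [0.085,-0.008,0,0.02,0.003,-0.003,0.014,0.085,-0.002,0,0.025,0,0,0,0.085,0,0,0.025,0,0,0,0.085,0,0,0.02,0,0,0,0.085,0,0,0.01,0,0,0,0.085,0,0,0,0,0,0,0.085,0,0,0,0,0,0,0.085,0,0,0,0,0,0]}}

```text
clock: 3.83
position: [0.5972, -0.1906, 0.0937]
ee_rot: [0.005, 0.681, 0.732, 0.002]
contact_force: [0.4, -0.2, 0.8]
width: 0.0849
```

```bash
python3 - <<'E'
from h import *
st()
plan([.5937,-.198,.069],4.2,8,step=.008)
E
```

```text
t3.83 p [ 0.5972 -0.1906  0.0937] psi 4.18 tilt [ 0.01  -0.004 -1.   ] F [ 0.4 -0.2  0.8] M [0.07 0.01 0.03] w 0.0849 q6 -0.49
[0.085, -0.0022, -0.0013, 0.0076, 0.01, 0.004, -0, 0.085, -0.0022, -0.0012, 0.0076, 0, 0, -0, 0.085, -0.0022, -0.0012, 0.0076, 0, 0, -0, 0.085, -0.0005, -0.0004, 0.0019, 0, 0, -0, 0.085, 0, 0, 0, 0, 0, -0, 0.085, 0, 0, 0, 0, 0, -0, 0.085, 0, 0, 0, 0, 0, -0, 0.085, 0, 0, 0, 0, 0, -0]
end [ 0.5937 -0.198   0.069 ] left 0.0001
```

Request:
{"method": "apply_moves", "body": {"moves": [0.085,-0.002,-0.001,0.008,0.01,0.004,0,0.085,-0.002,-0.001,0.008,0,0,0,0.085,-0.002,-0.001,0.006,0,0,0,0.085,-0.002,0,0.003,0,0,0,0.085,0,0,0,0,0,0,0.085,0,0,0,0,0,0,0.085,0,0,0,0,0,0,0.085,0,0,0,0,0,0]}}

```text
clock: 4.5
position: [0.5974, -0.2013, 0.0706]
ee_rot: [0.004, 0.681, 0.732, 0.001]
contact_force: [-0.0, 0.5, -0.7]
width: 0.0854
```

```bash
python3 - <<'E'
from h import *
st()
plan([.5937,-.198,.069],4.2,8,step=.008)
E
```

```text
t4.50 p [ 0.5974 -0.2013  0.0706] psi 4.16 tilt [ 0.007 -0.003 -1.   ] F [-0.   0.5 -0.7] M [ 0.03 -0.02  0.03] w 0.0854 q6 -0.51
[0.085, 0.0036, -0.0035, 0.0016, 0.006, 0.004, -0.001, 0.085, -0, 0, -0, 0, -0, 0, 0.085, -0, 0, -0, 0, -0, 0, 0.085, -0, 0, -0, 0, -0, 0, 0.085, -0, 0, -0, 0, -0, 0, 0.085, -0, 0, -0, 0, -0, 0, 0.085, -0, 0, -0, 0, -0, 0, 0.085, -0, 0, -0, 0, -0, 0]
end [ 0.5937 -0.198   0.069 ] left 0.0
```

Request:
{"method": "apply_moves", "body": {"moves": [0.085,0.003,-0.003,0.001,0.005,0.003,0,0.085,0,0,0,0,0,0,0.055,0,0,0,0,0,0,0.05,0,0,0,0,0,0,0.05,0,0,0,0,0,0,0.05,0,0,0,0,0,0,0.05,0,0,0,0,0,0,0.05,0,0,0,0,0,0], "newtons": 50}}

```text
clock: 5.17
position: [0.5939, -0.1981, 0.0707]
ee_rot: [0.001, 0.681, 0.732, 0.0]
contact_force: [-0.8, 0.2, 0.7]
width: 0.0597
```

```bash
python3 - <<'E'
from h import *
st()
s,r=tool()
d=imaging.get_image("wrist"); save(d,"wrist3.png"); P,ok=cloud(d)
L=r.inv().apply((P-s["position"]).reshape(-1,3)).reshape(P.shape)
m=ok&(abs(L[...,1])>.029)&(abs(L[...,1])<.05)&(abs(L[...,0])<.012)&(P[...,2]>.072)
for sg in(-1,1):
    q=P[m&(L[...,1]*sg>0)]; print(np.sort(q[:,2])[:40:5], len(q))
E
```

```text
t5.17 p [ 0.5939 -0.1981  0.0707] psi 4.18 tilt [ 0.002 -0.001 -1.   ] F [-0.8  0.2  0.7] M [-0.07 -0.02  0.02] w 0.0597 q6 -0.51
[0.07755271 0.07918151 0.08078042 0.08105417 0.08125874 0.08168857
 0.08185169 0.08205893] 3949
[0.07805112 0.07928276 0.08047746 0.08069264 0.08083307 0.08125592
 0.08180159 0.08223412] 3721
```

View pics/wrist3.png

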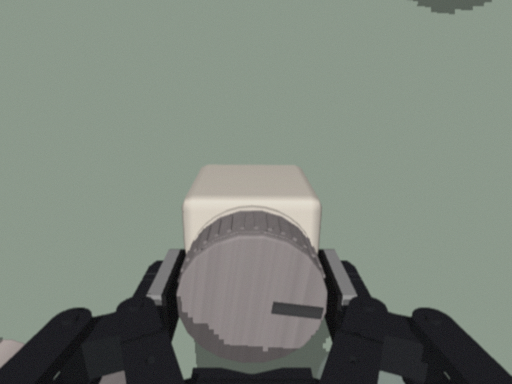

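Gripped: the cap is held at 59.7 mm opening, with the fingertips at about z = 0.078. The mark is visible from (273,308) to (322,312), so I'll measure its angle from here.

```bash
cat >> h.py <<'E'
def mark(d,h=None):
    """mark angle in world from wrist image; cap top plane ~ z h; uses outline of cap top from depth"""
    s,r=tool(); P,ok=cloud(d); c=np.array(s["position"])[:2]
    near=ok&(np.hypot(P[...,0]-c[0],P[...,1]-c[1])<.034)&(P[...,2]>.09)
    g=d["image"].astype(int).sum(2)
    zt=np.median(P[near][:,2]) ; cap=near&(abs(P[...,2]-zt)<.005)
    cap&=(np.hypot(P[...,0]-c[0],P[...,1]-c[1])<.0285)
    med=np.median(g[cap]); m=(cap&(g<.6*med)).astype(np.uint8)
    n,l,stt,ce=cv2.connectedComponentsWithStats(m)
    k=1+np.argmax(stt[1:,4]); v,u=np.nonzero(l==k); Q=P[v,u][:,:2]
    vx,vy,x0,y0=cv2.fitLine(Q.astype(np.float32),cv2.DIST_L2,0,.01,.01).ravel()
    a=Q.mean(0)-c
    if vx*a[0]+vy*a[1]<0: vx,vy=-vx,-vy
    print("mark: px",len(u),(u.mean().round(),v.mean().round()),"centroid r %.4f ang %.1f"%(np.hypot(*a),np.degrees(np.arctan2(a[1],a[0]))),"line ang %.1f"%np.degrees(np.arctan2(vy,vx)),"top z %.4f"%zt)
    sh=ok&(np.hypot(P[...,0]-c[0],P[...,1]-c[1])<.06)&(abs(P[...,2]-.07-(zt-.1))<.004)
    if sh.sum()>100:
        print(" shoulder",sh.sum(),cv2.minAreaRect(P[sh][:,:2].astype(np.float32)))
E
python3 - <<'E'
from h import *
mark(imaging.get_image("wrist"))
plan([.5937,-.198,.14],4.2,8,step=.02,jaw=.05)
E
```

```text
mark: px 545 (np.float64(297.0), np.float64(310.0)) centroid r 0.0184 ang -6.3 line ang -4.0 top z 0.1025
 shoulder 3187 ((0.5927983522415161, -0.18037140369415283), (0.06351279467344284, 0.028112299740314484), 4.117777347564697)
[0.05, 0, -0, -0.02, 0.002, 0.001, -0, 0.05, 0, -0.0001, -0.02, -0, 0, -0, 0.05, 0.0001, -0, -0.02, -0, 0, -0, 0.05, -0, -0, -0.0093, -0, 0, -0, 0.05, -0, -0, -0, -0, 0, -0, 0.05, -0, -0, -0, -0, 0, -0, 0.05, -0, -0, -0, -0, 0, -0, 0.05, -0, -0, -0, -0, 0, -0]
end [ 0.5937 -0.198   0.14  ] left 0.0
```

Request:
{"method": "apply_moves", "body": {"moves": [0.05,0,0,-0.004,0,0,0,0.05,0,0,-0.008,0,0,0,0.05,0,0,-0.012,0,0,0,0.05,0,0,-0.015,0,0,0,0.05,0,0,-0.015,0,0,0,0.05,0,0,-0.008,0,0,0,0.05,0,0,0,0,0,0,0.05,0,0,0,0,0,0], "newtons": 60}}

```text
clock: 5.93
position: [0.5909, -0.1962, 0.1325]
ee_rot: [-0.004, 0.681, 0.732, -0.001]
contact_force: [0.1, 0.1, -3.5]
width: 0.0594
```

```bash
python3 - <<'E'
from h import *
st()
d=imaging.get_image("wrist"); save(d,"wrist4.png"); mark(d)
plan([.42,.208,.125],-10,24,step=.025,rstep=.03,jaw=.05)
E
```

```text
t5.93 p [ 0.5909 -0.1962  0.1325] psi 4.19 tilt [-0.007  0.004 -1.   ] F [ 0.1  0.1 -3.5] M [-0.01  0.03  0.01] w 0.0594 q6 -0.51
mark: px 539 (np.float64(297.0), np.float64(310.0)) centroid r 0.0186 ang -6.6 line ang -4.2 top z 0.1640
 shoulder 3262 ((0.5896538496017456, -0.1781243085861206), (0.0639127716422081, 0.027772895991802216), 4.129117965698242)
[0.05, 0.0237, -0.008, 0.0006, -0.001, -0, 0.03, 0.05, 0.0234, -0.0087, 0.0006, -0.001, -0, 0.03, 0.05, 0.0231, -0.0094, 0.0006, -0.001, -0.001, 0.03, 0.05, 0.0229, -0.0101, 0.0005, -0.001, -0, 0.03, 0.05, 0.0225, -0.0108, 0.0005, -0.001, -0.001, 0.03, 0.05, 0.0222, -0.0115, 0.0005, -0.001, -0, 0.03, 0.05, 0.0219, -0.0121, 0.0005, -0.001, -0.001, 0.03, 0.05, 0.0215, -0.0128, 0.0004, -0.001, -0, 0.03]
[0.05, 0.0211, -0.0134, 0.0004, 0, -0.001, 0.008, 0.05, 0.021, -0.0136, 0.0004, 0, 0, -0, 0.05, 0.021, -0.0136, 0.0004, 0, 0, -0, 0.05, 0.021, -0.0136, 0.0004, 0, 0, -0, 0.05, 0.021, -0.0136, 0.0004, 0, 0, -0, 0.05, 0.021, -0.0136, 0.0004, 0, 0, -0, 0.05, 0.021, -0.0136, 0.0004, 0, 0, -0, 0.05, 0.0209, -0.0136, 0.0004, 0, 0, -0]
[0.05, 0.0209, -0.0136, 0.0004, 0, 0, -0, 0.05, 0.0116, -0.0076, 0.0003, 0, 0, -0, 0.05, 0, 0, -0, 0, 0, -0, 0.05, 0, 0, -0, 0, 0, -0, 0.05, 0, 0, -0, 0, 0, -0, 0.05, 0, 0, -0, 0, 0, -0, 0.05, 0, 0, -0, 0, 0, -0, 0.05, 0, 0, -0, 0, 0, -0]
end [0.42  0.208 0.125] left 0.0
```

The jar lifts cleanly at about 3.5 N, roughly 0.36 kg. Now carrying it across.

Request:
{"method": "apply_moves", "body": {"moves": [0.05,0.015,-0.005,0,0,0,0.02,0.05,0.023,-0.008,0,0,0,0.03,0.05,0.023,-0.009,0,0,0,0.03,0.05,0.023,-0.01,0,0,0,0.03,0.05,0.023,-0.011,0,0,0,0.03,0.05,0.022,-0.011,0,0,0,0.03,0.05,0.022,-0.012,0,0,0,0.03,0.05,0.022,-0.013,0,0,0,0.03]}}

```text
clock: 6.65
position: [0.5136, -0.0188, 0.1254]
ee_rot: [-0.006, 0.766, 0.642, -0.005]
contact_force: [0.7, 0.0, -4.1]
width: 0.059
```

```bash
python3 - <<'E'
from h import *
st()
plan([.42,.208,.12],-10,16,step=.025,rstep=.03,jaw=.05)
E
```

```text
t6.65 p [ 0.5136 -0.0188  0.1254] psi -10.07 tilt [-0.016  0.003 -1.   ] F [ 0.7  0.  -4.1] M [ 0.08 -0.01 -0.  ] w 0.0590 q6 0.00
[0.05, 0.0211, -0.0134, 0.0008, -0.016, -0.001, -0.001, 0.05, 0.0211, -0.0134, 0.0005, 0, 0, -0, 0.05, 0.0211, -0.0134, 0.0005, 0, 0, -0, 0.05, 0.0211, -0.0134, 0.0006, 0, 0, -0, 0.05, 0.0211, -0.0134, 0.0005, 0, 0, -0, 0.05, 0.0211, -0.0134, 0.0006, 0, 0, -0, 0.05, 0.0211, -0.0134, 0.0005, 0, 0, -0, 0.05, 0.0211, -0.0134, 0.0006, 0, 0, -0]
[0.05, 0.0211, -0.0134, 0.0005, 0, 0, -0, 0.05, 0.0171, -0.011, 0.0005, 0, 0, -0, 0.05, 0, 0, -0, 0, 0, -0, 0.05, 0, 0, -0, 0, 0, -0, 0.05, 0, 0, -0, 0, 0, -0, 0.05, 0, 0, -0, 0, 0, -0, 0.05, 0, 0, -0, 0, 0, -0, 0.05, 0, 0, -0, 0, 0, -0]
end [0.42  0.208 0.12 ] left 0.0
```

Request:
{"method": "apply_moves", "body": {"moves": [0.05,0.021,-0.013,0,-0.012,0,0,0.05,0.021,-0.013,0,0,0,0,0.05,0.021,-0.013,0,0,0,0,0.05,0.021,-0.013,0,0,0,0,0.05,0.021,-0.013,0,0,0,0,0.05,0.021,-0.013,0,0,0,0,0.05,0.021,-0.013,0,0,0,0,0.05,0.021,-0.013,0,0,0,0]}}

```text
clock: 7.32
position: [0.4303, 0.1734, 0.1205]
ee_rot: [-0.006, 0.767, 0.641, -0.005]
contact_force: [0.5, 0.3, -5.2]
width: 0.0596
```

```bash
python3 - <<'E'
from h import *
st()
plan([.425,.2072,.12],-10,8,step=.02,rstep=.03,jaw=.05)
E
```

```text
t7.32 p [0.4303 0.1734 0.1205] psi -10.25 tilt [-0.016  0.002 -1.   ] F [ 0.5  0.3 -5.2] M [ 0.02  0.02 -0.01] w 0.0596 q6 0.40
[0.05, 0.0189, -0.0066, 0.0003, -0.016, 0.001, -0.004, 0.05, 0.0134, -0.0046, 0.0002, 0, 0, -0, 0.05, 0, 0, 0, 0, 0, -0, 0.05, 0, 0, 0, 0, 0, -0, 0.05, 0, 0, 0, 0, 0, -0, 0.05, 0, 0, 0, 0, 0, -0, 0.05, 0, 0, 0, 0, 0, -0, 0.05, 0, 0, 0, 0, 0, -0]
end [0.425  0.2072 0.12  ] left 0.0001
```

Request:
{"method": "apply_moves", "body": {"moves": [0.05,0.012,-0.004,0,-0.016,0,0,0.05,0.012,-0.004,0,0,0,0,0.05,0.005,-0.002,0.01,0,0,0,0.05,0,0,0.012,0,0,0,0.05,0,0,0.01,0,0,0,0.05,0,0,0,0,0,0,0.05,0,0,0,0,0,0,0.05,0,0,0,0,0,0]}}

```text
clock: 7.98
position: [0.4175, 0.2099, 0.0834]
ee_rot: [-0.003, 0.765, 0.644, -0.004]
contact_force: [0.2, -0.8, -3.6]
width: 0.0596
```

```bash
python3 - <<'E'
from h import *
st()
d=imaging.get_image("wrist"); mark(d)
d=imaging.get_image("top"); save(d,"top5.png")
plan([.425,.2072,.075],-10,8,step=.008,rstep=.03,jaw=.05)
E
```

```text
t7.98 p [0.4175 0.2099 0.0834] psi -9.80 tilt [-0.009 -0.001 -1.   ] F [ 0.2 -0.8 -3.6] M [-0.01  0.   -0.05] w 0.0596 q6 0.49
mark: px 546 (np.float64(297.0), np.float64(310.0)) centroid r 0.0182 ang -20.0 line ang -17.8 top z 0.1151
 shoulder 3166 ((0.4203750193119049, 0.22799716889858246), (0.02765072137117386, 0.06372794508934021), 79.92476654052734)
[0.05, -0.0011, 0.0051, 0.0061, -0.008, 0.002, 0.003, 0.05, -0.0005, 0.0022, 0.0028, 0, -0, 0, 0.05, 0, 0, 0, 0, -0, 0, 0.05, 0, 0, 0, 0, -0, 0, 0.05, 0, 0, 0, 0, -0, 0, 0.05, 0, 0, 0, 0, -0, 0, 0.05, 0, 0, 0, 0, -0, 0, 0.05, 0, 0, 0, 0, -0, 0]
end [0.425  0.2072 0.075 ] left 0.0
```

View pics/top5.png

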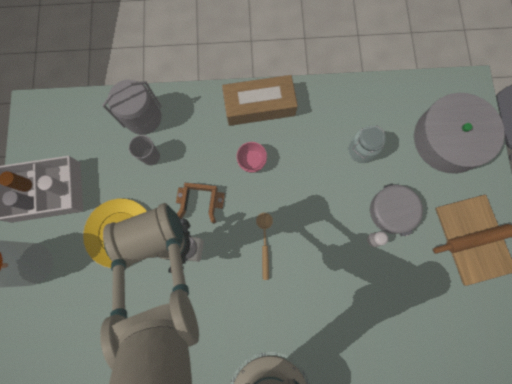

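Request:
{"method": "apply_moves", "body": {"moves": [0.05,-0.001,0.01,0.004,-0.008,0,0.003,0.05,0,0.015,0.003,0,0,0,0.05,0,0.015,0,0,0,0,0.05,0,0.015,0,0,0,0,0.05,0,0.01,0,0,0,0,0.05,0,0.003,0,0,0,0,0.05,0,0,0,0,0,0,0.05,0,0,0,0,0,0]}}

```text
clock: 8.75
position: [0.4976, 0.1946, 0.0777]
ee_rot: [0.003, 0.767, 0.642, 0.003]
contact_force: [-0.4, 0.8, -3.3]
width: 0.0594
```

```bash
cat >> h.py <<'E'
def br():
    s,r=tool(); d=np.array(s["position"])[:2]-[.562,.183]; t=np.radians(-10)
    print("brace xy mm",(1000*np.array([d@[np.cos(t),np.sin(t)],d@[-np.sin(t),np.cos(t)]])).round(1)); st()
E
python3 - <<'E'
from h import *
br()
E
```

```text
brace xy mm [-65.4   0.2]
t8.75 p [0.4976 0.1946 0.0777] psi -10.17 tilt [ 0.009 -0.001 -1.   ] F [-0.4  0.8 -3.3] M [-0.03  0.04  0.01] w 0.0594 q6 0.42
```

Request:
{"method": "apply_moves", "body": {"moves": [0.05,0,0.008,0.001,0.008,0,0,0.05,0,0.01,0.001,0,0,0,0.05,0,0.01,0.001,0,0,0,0.05,0,0.01,0,0,0,0,0.05,0,0.006,0,0,0,0,0.05,0,0,0,0,0,0,0.05,0,0,0,0,0,0,0.05,0,0,0,0,0,0]}}

```text
clock: 9.42
position: [0.5445, 0.186, 0.0738]
ee_rot: [-0.001, 0.767, 0.642, -0.001]
contact_force: [0.1, 0.7, -4.0]
width: 0.0593
```

```bash
python3 - <<'E'
from h import *
br()
E
```

```text
brace xy mm [-17.8  -0.1]
t9.42 p [0.5445 0.186  0.0738] psi -10.14 tilt [-0.002  0.    -1.   ] F [ 0.1  0.7 -4. ] M [ 0.02 -0.02  0.04] w 0.0593 q6 0.38
```

Aligned in the channel with no contact force. Lowering to the table and creeping forward.

Request:
{"method": "apply_moves", "body": {"moves": [0.05,0,0,0.0015,0,0,0,0.05,0,0,0.0015,0,0,0,0.05,0,0.004,0,0,0,0,0.05,0,0.004,0,0,0,0,0.05,0,0.003,0,0,0,0,0.05,0,0.002,0,0,0,0,0.05,0,0,0,0,0,0,0.05,0,0,0,0,0,0]}}

```text
clock: 10.08
position: [0.5565, 0.1841, 0.071]
ee_rot: [-0.001, 0.767, 0.642, -0.001]
contact_force: [-1.3, 0.6, -0.2]
width: 0.0596
```

```bash
python3 - <<'E'
from h import *
br()
E
```

```text
brace xy mm [-5.6  0.1]
t10.08 p [0.5565 0.1841 0.071 ] psi -10.08 tilt [-0.003  0.    -1.   ] F [-1.3  0.6 -0.2] M [ 0.01  0.21 -0.04] w 0.0596 q6 0.38
```

Request:
{"method": "apply_moves", "body": {"moves": [0.05,0,0.002,0,0,0,0,0.05,0,0.002,0,0,0,0,0.05,0,0.002,0,0,0,0,0.05,0,0.002,0,0,0,0,0.05,0,0.002,0,0,0,0,0.05,0,0.001,0,0,0,0,0.05,0,0.001,0,0,0,0,0.05,0,0.001,0,0,0,0]}}

```text
clock: 10.75
position: [0.5653, 0.1823, 0.0713]
ee_rot: [-0.005, 0.766, 0.642, -0.005]
contact_force: [-5.1, 0.8, 2.0]
width: 0.0592
```

```bash
python3 - <<'E'
from h import *
br()
d=imaging.get_image("wrist");save(d,"wrist6.png"); mark(d)
E
```

```text
brace xy mm [ 3.3 -0.2]
t10.75 p [0.5653 0.1823 0.0713] psi -10.05 tilt [-0.014  0.001 -1.   ] F [-5.1  0.8  2. ] M [0.14 0.82 0.15] w 0.0592 q6 0.37
mark: px 546 (np.float64(297.0), np.float64(310.0)) centroid r 0.0185 ang -20.0 line ang -18.4 top z 0.1030
 shoulder 3158 ((0.5681456923484802, 0.2003375142812729), (0.027594035491347313, 0.06365205347537994), 79.59782409667969)
```

View pics/wrist6.png

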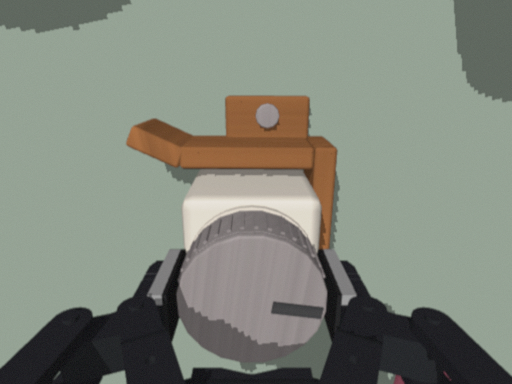

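Request:
{"method": "apply_moves", "body": {"moves": [0.05,0,0,0,-0.007,0,0,0.05,0,0,0,-0.005,0,0,0.05,0,0,0,0,0,0,0.05,0,0,0,0,0,0,0.05,0,0,0,0,0,0,0.05,0,0,0,0,0,0,0.05,0,0,0,0,0,0,0.05,0,0,0,0,0,0], "newtons": 80}}

```text
clock: 11.47
position: [0.565, 0.1823, 0.0711]
ee_rot: [-0.0, 0.767, 0.642, -0.001]
contact_force: [-3.1, 0.8, 0.2]
width: 0.0586
```

```bash
python3 - <<'E'
from h import *
br()
d=imaging.get_image("scene");save(d,"scene7.png")
im=cv2.imread("pics/scene7.png")[140:240,260:390]; cv2.imwrite("pics/scene7c.png",cv2.resize(im,None,fx=5,fy=5,interpolation=cv2.INTER_CUBIC))
E
```

```text
brace xy mm [ 3.1 -0.2]
t11.47 p [0.565  0.1823 0.0711] psi -10.09 tilt [-0.001 -0.001 -1.   ] F [-3.1  0.8  0.2] M [0.11 0.54 0.02] w 0.0586 q6 0.37
```

View pics/scene7c.png

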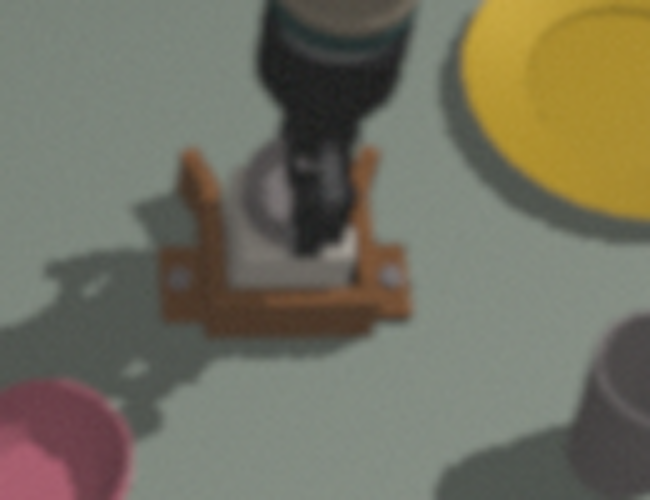

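Request:
{"method": "apply_moves", "body": {"moves": [0.05,0,0,0,0,0,-0.05,0.05,0,0,0,0,0,-0.05,0.05,0,0,0,0,0,-0.05,0.05,0,0,0,0,0,-0.05,0.05,0,0,0,0,0,-0.05,0.05,0,0,0,0,0,-0.05,0.05,0,0,0,0,0,-0.05,0.05,0,0,0,0,0,0], "newtons": 100}}

```text
clock: 12.18
position: [0.5639, 0.1816, 0.0713]
ee_rot: [-0.001, 0.64, 0.768, -0.001]
contact_force: [-2.6, 1.2, -0.5]
width: 0.0584
```

```bash
python3 - <<'E'
from h import *
br()
d=imaging.get_image("wrist");save(d,"wrist8.png"); mark(d)
E
```

```text
brace xy mm [ 2.1 -1.1]
t12.18 p [0.5639 0.1816 0.0713] psi 10.39 tilt [-0.004 -0.    -1.   ] F [-2.6  1.2 -0.5] M [ 0.17  0.51 -0.09] w 0.0584 q6 0.01
mark: px 543 (np.float64(296.0), np.float64(309.0)) centroid r 0.0185 ang -0.3 line ang 2.3 top z 0.1028
 shoulder 3059 ((0.5629596710205078, 0.20360295474529266), (0.06924742460250854, 0.033020034432411194), 10.733513832092285)
```

View pics/wrist8.png

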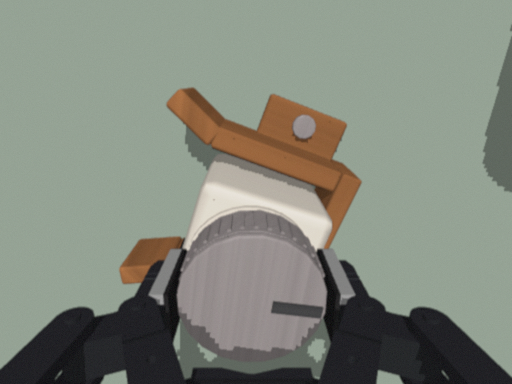

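Request:
{"method": "apply_moves", "body": {"moves": [0.05,0,0,0,0,0,-0.05,0.05,0,0,0,0,0,-0.05,0.05,0,0,0,0,0,-0.05,0.05,0,0,0,0,0,-0.05,0.05,0,0,0,0,0,-0.05,0.05,0,0,0,0,0,-0.05,0.05,0,0,0,0,0,-0.05,0.05,0,0,0,0,0,-0.05]}}

```text
clock: 12.9
position: [0.563, 0.1818, 0.0714]
ee_rot: [-0.003, 0.476, 0.879, -0.001]
contact_force: [-3.6, -0.5, 0.2]
width: 0.0585
```

```bash
python3 - <<'E'
from h import *
br()
d=imaging.get_image("wrist");save(d,"wrist9.png"); mark(d)
E
```

```text
brace xy mm [ 1.2 -1. ]
t12.90 p [0.563  0.1818 0.0714] psi 33.13 tilt [-0.006  0.002 -1.   ] F [-3.6 -0.5  0.2] M [ 0.15  0.51 -0.41] w 0.0585 q6 -0.39
mark: px 565 (np.float64(297.0), np.float64(310.0)) centroid r 0.0190 ang 21.5 line ang 23.6 top z 0.1028
 shoulder 2649 ((0.5504971742630005, 0.19927145540714264), (0.08347433060407639, 0.041414305567741394), 35.13823318481445)
```

View pics/wrist9.png

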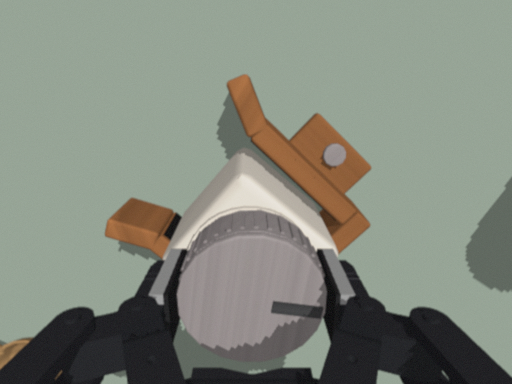

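Request:
{"method": "apply_moves", "body": {"moves": [0.05,0,0,0,0,0,-0.05,0.05,0,0,0,0,0,-0.05,0.05,0,0,0,0,0,-0.05,0.05,0,0,0,0,0,-0.05,0.05,0,0,0,0,0,-0.05,0.05,0,0,0,0,0,-0.05,0.05,0,0,0,0,0,-0.03,0.05,0,0,0,0,0,0]}}

```text
clock: 13.62
position: [0.5628, 0.1818, 0.0723]
ee_rot: [-0.004, 0.328, 0.945, 0.0]
contact_force: [-3.4, 0.9, 0.6]
width: 0.0585
```

```bash
python3 - <<'E'
from h import *
br()
d=imaging.get_image("wrist");save(d,"wrist10.png"); mark(d)
E
```

```text
brace xy mm [ 1. -1.]
t13.62 p [0.5628 0.1818 0.0723] psi 51.76 tilt [-0.006  0.003 -1.   ] F [-3.4  0.9  0.6] M [ 0.21  0.42 -0.09] w 0.0585 q6 -0.71
mark: px 626 (np.float64(297.0), np.float64(310.0)) centroid r 0.0192 ang 38.8 line ang 44.0 top z 0.1037
 shoulder 2823 ((0.5422653555870056, 0.1910969614982605), (0.07403909415006638, 0.036095649003982544), 52.4099006652832)
```

View pics/wrist10.png

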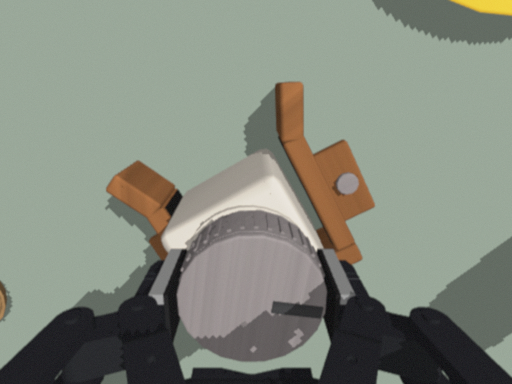

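Request:
{"method": "apply_moves", "body": {"moves": [0.05,0,0,0,0,0,-0.04,0.05,0,0,0,0,0,-0.04,0.05,0,0,0,0,0,-0.04,0.05,0,0,0,0,0,-0.03,0.05,0,0,0,0,0,-0.02,0.05,0,0,0,0,0,0,0.05,0,0,0,0,0,0,0.05,0,0,0,0,0,0]}}

```text
clock: 14.33
position: [0.5639, 0.1816, 0.0756]
ee_rot: [-0.002, 0.249, 0.968, 0.001]
contact_force: [-3.3, -0.4, 1.9]
width: 0.0583
```

```bash
python3 - <<'E'
from h import *
br()
d=imaging.get_image("wrist");save(d,"wrist11.png"); mark(d)
E
```

```text
brace xy mm [ 2.1 -1. ]
t14.33 p [0.5639 0.1816 0.0756] psi 61.15 tilt [-0.003  0.003 -1.   ] F [-3.3 -0.4  1.9] M [ 0.04  0.58 -0.01] w 0.0583 q6 -0.88
mark: px 650 (np.float64(296.0), np.float64(310.0)) centroid r 0.0190 ang 47.7 line ang 54.3 top z 0.1070
 shoulder 1410 ((0.5424774885177612, 0.18600282073020935), (0.06243957206606865, 0.02571232058107853), 69.00782775878906)
```

View pics/wrist11.png

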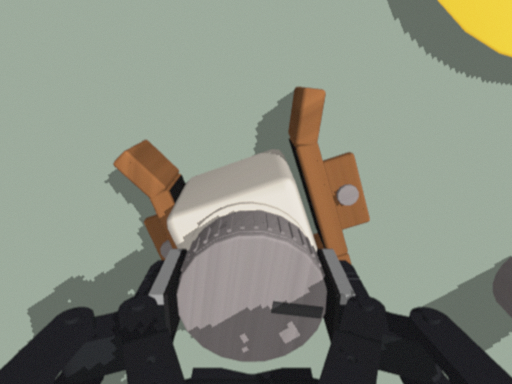

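```bash
python3 - <<'E'
from h import *
d=imaging.get_image("wrist"); P,ok=cloud(d); mark(d)
c=np.array(manip.get_state()["position"])
hs=cv2.cvtColor(d["image"],cv2.COLOR_RGB2HSV)
m=ok&(np.hypot(P[...,0]-c[0],P[...,1]-c[1])<.055)&(abs(P[...,2]-.0705)<.004)&(hs[...,1]<60)
h=cv2.convexHull(P[m][:,:2].astype(np.float32))[:,0]
for i in range(len(h)):
    e=h[(i+1)%len(h)]-h[i]
    if np.hypot(*e)>.012: print(h[i].round(4),"len %.3f ang %.1f"%(np.hypot(*e),np.degrees(np.arctan2(e[1],e[0]))%90))
print(len(P[m]),np.median(P[m][:,2]))
E
```

```text
mark: px 649 (np.float64(296.0), np.float64(310.0)) centroid r 0.0190 ang 47.8 line ang 54.1 top z 0.1069
 shoulder 1401 ((0.542931854724884, 0.1859278529882431), (0.061929717659950256, 0.0251693744212389), 69.16350555419922)
[0.5685 0.2136] len 0.017 ang 80.9
[0.5357 0.2117] len 0.045 ang 80.6
[0.5439 0.1513] len 0.069 ang 59.4
3521 0.07176559908551006
```

The spring has pushed the cap up about 4 mm. The jar is at yaw -9° and the mark is about 62° in the jar's frame, so the threads have let go. Lifting straight up.

Request:
{"method": "apply_moves", "body": {"moves": [0.05,0.0008,0,0,0,0,0,0.05,0,0,-0.004,0,0,0,0.05,0,0,-0.006,0,0,0,0.05,0,0,-0.008,0,0,0,0.05,0,0,-0.008,0,0,0,0.05,0,0,-0.008,0,0,0,0.05,0,0,-0.002,0,0,0,0.05,0,0,0,0,0,0]}}

```text
clock: 15.1
position: [0.5686, 0.182, 0.1168]
ee_rot: [0.004, 0.249, 0.968, 0.003]
contact_force: [-0.0, -0.0, -0.8]
width: 0.0586
```

```bash
python3 - <<'E'
from h import *
br()
d=imaging.get_image("wrist");save(d,"wrist12.png"); P,ok=cloud(d)
c=np.array(manip.get_state()["position"])
hs=cv2.cvtColor(d["image"],cv2.COLOR_RGB2HSV)
m=ok&(np.hypot(P[...,0]-c[0],P[...,1]-c[1])<.055)&(abs(P[...,2]-.0705)<.004)&(hs[...,1]<60)
h=cv2.convexHull(P[m][:,:2].astype(np.float32))[:,0]
for i in range(len(h)):
    e=h[(i+1)%len(h)]-h[i]
    if np.hypot(*e)>.012: print(h[i].round(4),"len %.3f ang %.1f"%(np.hypot(*e),np.degrees(np.arctan2(e[1],e[0]))%90))
print(len(P[m]),np.median(P[m][:,2]))
d=imaging.get_image("scene");save(d,"scene12.png")
im=cv2.imread("pics/scene12.png")[140:240,260:390]; cv2.imwrite("pics/scene12c.png",cv2.resize(im,None,fx=5,fy=5,interpolation=cv2.INTER_CUBIC))
E
```

```text
brace xy mm [6.7 0.2]
t15.10 p [0.5686 0.182  0.1168] psi 61.14 tilt [ 0.008  0.003 -1.   ] F [-0.  -0.  -0.8] M [0.01 0.01 0.01] w 0.0586 q6 -0.88
[0.5927 0.209 ] len 0.019 ang 78.9
[0.5741 0.2127] len 0.021 ang 80.2
[0.5538 0.2162] len 0.013 ang 82.5
[0.5338 0.2121] len 0.023 ang 80.4
[0.53   0.1897] len 0.025 ang 80.7
[0.5312 0.1537] len 0.019 ang 80.3
[0.5608 0.1499] len 0.067 ang 59.2
3972 0.07144696024551597
```

View pics/wrist12.png

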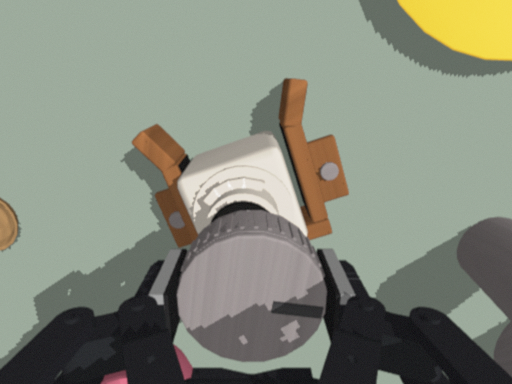

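View pics/scene12c.png

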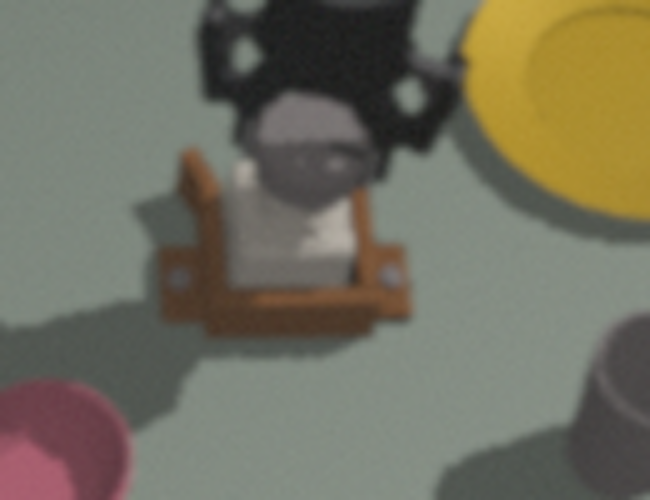

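Request:
{"method": "apply_moves", "body": {"moves": [0.05,0.003,-0.001,0,0.004,0.004,0,0.05,0.002,0,0,0,0,0,0.05,0,0,0,0,0,0,0.05,0,0,0,0,0,0,0.05,0,0,0,0,0,0,0.05,0,0,0,0,0,0,0.05,0,0,0,0,0,0,0.05,0,0,0,0,0,0]}}

```text
clock: 15.87
position: [0.5612, 0.1835, 0.1139]
ee_rot: [-0.002, 0.249, 0.968, -0.0]
contact_force: [0.1, -0.2, -0.0]
width: 0.0583
```

```bash
python3 - <<'E'
from h import *
br()
d=imaging.get_image("top"); P,ok=cloud(d)
for n,(u,v) in dict(kat=(252,157),clamp=(368,145),spoon1=(265,218),spoon2=(266,275),lunch=(398,209),tumb=(144,150),shaker=(379,239)).items():
    print(n,P[v,u].round(3))
E
```

```text
brace xy mm [-0.9  0.3]
t15.87 p [0.5612 0.1835 0.1139] psi 61.15 tilt [-0.003  0.    -1.   ] F [ 0.1 -0.2 -0. ] M [0.01 0.   0.01] w 0.0583 q6 -0.87
kat [0.69  0.014 0.018]
clamp [ 0.674 -0.318  0.122]
spoon1 [ 0.498 -0.016  0.001]
spoon2 [ 0.328 -0.008  0.021]
lunch [ 0.494 -0.402  0.063]
tumb [0.556 0.191 0.517]
shaker [ 0.41  -0.331  0.076]
```

```bash
python3 - <<'E'
from rig import workorder
print(workorder.sign_off())
E
```

```text
the job is handed in; nothing more can be done
None
```

The jar is home in the brace and open. The gripper still holds the cap level above the mouth, and I handed the job in at about 16 s; sign-off gave no verdict.

I carried the jar by its closed cap and slid it in until I felt it stop at the back wall, with 3 to 5 N of push. I then turned the gripper about 71° counter-clockwise. The resisting torque fell from about 0.4 N m to zero and the spring pushed the cap up about 4 mm. At that point the mark stood at roughly 62° in the jar's frame. I stopped turning and lifted the cap.

**Last checks before handing in:**
- **Cap:** gripped at 58 mm opening and level to about 0.2°. Its lower edge is about 25 mm above the mouth and its centre is within 1 to 2 mm of the axis. The force reading is near zero, so it is not touching the jar.
- **Jar:** upright and about 0.3 mm from home, measured after the lift. I did not re-measure it after the last 5 mm recentring of the cap.
- **Bystanders:** the spoon, lunch box, clamp jar, shaker and katoris read as at the start. In the last top picture the tumbler was hidden behind the arm, and I did not measure the plate. Both appeared, partly cropped, in the pictures just after the lift, and nothing suggested they had moved.

**Readings that disagreed:** two ways of measuring the mark's angle differed by up to 6 or 7° late in the turn. I relied on the straight-line fit and the gripper's own rotation, which agreed with each other.

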